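# Lock the filter collar, free the sagging bolt and hold the fume box hatch ajar

## Robot

A 6-joint arm with a two-finger parallel gripper is mounted at the origin on the work surface. World frame = base frame: x ahead of the robot, y to its left, z up, the work surface at z = 0. Lengths are in m, angles in rad, forces in N, time in s.
With the tool pointing down it reaches from about 0.35 to 0.975 m from the base axis. Payload 17.4 kg.
Tool frame: the origin (TCP) lies at the very end of the fingers, on their centre line; the grasp point (between the pads) lies 19 mm behind it (ctrl.pinch_z is the distance from the TCP to the grasp point, in m); z points along the fingers, y is the line along which they close (so a half turn about z gives the same grasp; the last joint's range is limited). The gripper opens to 85 mm and grips with 20 to 120 N. Pads are 22 mm wide; open, the fingers measure 114 mm over their backs; the gripper's body (76 mm by 85 mm) begins 54 mm behind the grasp point. The pads swing forward as they close: fully open they stand 13 mm farther back than shut.
Start: joints at [-1.359, 0.116, 1.442, -0, 1.584, -0.038], TCP at [0.167, -0.654, 0.231] pointing down, gripper open.
Joint ranges: [-2.83, 2.83], [-0.83, 2.19], [0.07, 2.5], [-1.14, 4.28], [0.01, 3], [-2.97, 2.97]. Speed limits (rad/s): [1.89, 1.89, 2.22, 3.14, 3.14, 3.14].

## Interface

Orientations are given as a unit quaternion [w, x, y, z].
In Python, from station import ctrl gives the robot as it stands.
- The arm moves only by the tool arm_command, never from a script. Its argument "series" is a list of rows, each an object with "slide": the shift along the world's x, y, z in normalised numbers (1 is 600 mm), a list of three; "dr": the turn, a rotation vector about the world's x, y, z in normalised numbers (1 is 2 rad), a list of three; "hand": the closure, from -1 (fully open) to 1 (shut). A call has 1 to 12 rows; each row is the pose to reach, as a shift and turn from the pose commanded when the call began; what a row does not reach only later rows make up. A row lasts 1/8 s, in which the tool goes at most 62.5 mm and 10.7 degrees, less where a joint would pass 70% of its speed; a pose out of reach is approached as far as the arm can. A shift or turn number past 1, either way, is cut back to 1. A call with a gripper value outside its range is refused whole. The fingers move at their own pace and stop on an object; "grip_force" is the grip in N (left out, the last holds). Time passes only in rows, so rows that repeat a pose let the fingers close. It gives the time, the measured TCP pose, the force, the opening and the grip force at its end, in the units of the state.
- ctrl.sense(): the state, without advancing time (a new reading comes with each control period).
- ctrl.camera(name): name is "side" or "top"; returns a dict with "pixels" (480x640x3 uint8, red, green, blue), "fx", "fy", "cx", "cy" (pixels), "k1" (the pictures are not rectified: a ray, as slopes to the right and down, at radius r is drawn at 1 + k1 r^2 times it, then the intrinsics apply), "camera_from_world" (4x4, takes a point from world to camera coordinates). Camera axes: x right, y down, z forward; pixel columns grow to the right and rows downward; lengths in m; the calibration is good to about 2 mm. A picture is of the moment at which its call begins. There is no depth.
- ctrl.hand_in(): hands the job in; it is judged then, once.
Trained networks look in a picture, given as the dict that the camera call returned (one of the last four; its "shot" number tells which), for a name from the list of things; names that differ only in an ending like _2 or _b are one class to them, and where a whole thing is asked for, a point or a joint stands for the part that bears it (a point fixed in the world has none). Each returns a list of dicts, best first, with "conf" (0 to 1); they miss things now and then, are a little off and sometimes report something else, mostly with a low value. They report only what shows in the picture. A call takes as long as a camera call.
- ctrl.silhouettes(picture, target): "pixels" (480x640 bool, what is visible of it) and "extent" ([left, top, width, height] in pixels, round what is visible of it).
- ctrl.place_of(picture, target): "centre" ([column, row] in pixels: a listed point, or the origin of a listed thing).
The state is a dict: "t": time; "q": joint angles; "joint_vel": joint speeds; "joint_efforts": joint torques, N m; "ee_pos": TCP position; "tcp_rot": TCP orientation; "wrist_force": force on the tool from outside, world axes, zero at the start; "torque": the same for the moment, N m; "grip_width": finger opening in m; "grasp_force": force on a finger pad.
Only numpy, scipy, OpenCV 4.12 (cv2) and the standard library are available. Lean on these libraries where they do the work, as an engineer would, in place of code of your own. Each camera call takes 0.05 s, during which the arm holds its last target. There are 200 camera calls.

## Task

Purge the small grey fume box on the bench: first turn the aluminium lock collar on its filter cap clockwise until its orange pointer meets the green locked mark. Then take the red knob of the brass bolt on the hatch, lift the sagging bolt over the keeper's bent lip while pulling it clear, and swing the blue hatch about 7 cm ajar at its free edge. The hatch closes by itself, so finish while still holding it there with the gripper, the bolt drawn and the collar at its mark, and leave the other things on the bench and box where they are.

Things in the scene. Friction and masses are not known exactly. Their poses are not given: they have to be found in the camera images.
- fume_box: Grey fixed box 265 x 400 mm, 135 mm high: hatch bay with clear roof (y -200 to +40 mm), closed grey filter bay (y +40 to +200 mm). Origin: centre of the underside; x from front to back (the hatch faces -x, roughly to the robot), y to the left seen from the robot, z up. Its place varies by some cm, its yaw by up to 0.2 rad.
- keeper: Bolt keeper, fixed on the filter bay's front corner next to the hatch. Origin: on the bay's roof (135 mm up) at the hatch end, midway between its two upright steel cheeks (52 mm high, 34 mm long along +y, 14 mm apart in x). Across the hatch end a bent brass lip rises 17 mm above the roof; the rod lies over it. Axes as the box's.
- collar (a joint): Angle of the lock collar about its upright axis (rad): 0 when the orange pointer is at the white open mark, growing clockwise seen from above; the pointer meets the green locked mark at 1.20; a stop lies at 1.50, beyond the mark. Stays where it is left; friction 0.10 N m. It starts between 0 and 0.4.
- collar_grip (a point): On the collar's axis, at grip height 180 mm. Aluminium ring 46 mm wide with two upright ears facing each other across it, each 22 mm wide, 10 mm thick, 52 mm over their outer flats, 150 to 190 mm above the bench; black 88 mm flange below, top at 150 mm. Turns with the collar: y axis runs from ear to ear, to the orange-pointer ear. At value q it is (0.6 - q) rad counter-clockwise from the box's y.
- hatch: Blue framed hatch, clear pane, 223 mm wide, 20 mm thick, top 135 mm above the bench. Origin: on the upright hinge axis at bench height (box frame x -120, y -190 mm; right edge seen from the robot). Frame turns with the hatch; its y axis runs to the free edge, along the box's y when shut. Two steel straps on its top edge at y 90 and 196 mm, up to 184 mm high, carry the bolt.
- hatch_swing (a joint): Hatch angle (rad): 0 shut, growing as the free edge comes forward (counter-clockwise from above), stop at 1.10. At 0.30 the free edge stands about 67 mm ajar. A spring always pulls it shut, 0.12 N m at 0 and 0.3 N m per rad more. It cannot open while the bolt's head is between the keeper's cheeks.
- hatch_edge (a point): Top of the hatch's free edge, 225 mm from the hinge axis, 135 mm above the bench.
- bolt: Brass barrel bolt on the hatch's top: rod of 10 mm diameter along y, red upright knob of 16 mm diameter. Origin: on the rod's axis below the knob, 158 mm up when sagging; hatch frame x -12, y 160 mm when home. Axes as the hatch's. At +89 mm in y is the downturned head, 10 mm square, down to 16 mm below the axis: sagging, it hangs 10 mm behind the keeper's lip and catches if pulled straight.
- bolt_knob (a point): Point on the knob's axis at the height to grip, 208 mm above the bench when sagging; the knob's top is 16 mm higher. The knob clears the straps' tops by 40 mm, so fingers may close on it in any direction above them (tips over 186 mm).
- bolt_draw (a joint): How far the bolt is drawn (m), along the hatch's -y: 0 home in the keeper, 0.040 fully drawn. Head is clear of the lip and cheeks from 0.022. Friction 1.5 N, stays where it is left.
- bolt_lift (a joint): How far the bolt is lifted (m): 0 sagging, 0.014 the top of the straps. It drops again when let go (weighs 0.9 to 1.7 N). The head passes over the lip when lifted 0.012 or more.
- spare_board: Bystander: loose green circuit board 100 x 75 mm, 18 mm high, origin under its centre.
- solder_reel: Bystander: loose grey reel, 54 mm diameter, 40 mm high, standing, origin under its centre.
- flux_bottle: Bystander: loose white bottle, 40 mm diameter, 85 mm high, origin under its centre.
- driver: Bystander: loose screwdriver lying on the bench.
- paste_tin: Bystander: loose red tin with a grey lid, 44 mm diameter, 25 mm high, on the rear of the filter bay's roof, about 115 mm behind the collar.
- parts_tray: Bystander: loose black divided tray 100 x 140 mm, 30 mm high, origin under its centre.

How it is judged:
On the way, in this order (a step that is already met when the one before it is completed fails the run):
1. the collar is at its locked mark, with the bolt still home and the hatch shut (value of joint collar between 1.07 and 1.33 rad and value of joint bolt_draw below 0.015 m and value of joint hatch_swing below 0.05 rad), for 0.2 s.
2. the bolt has been lifted over the keeper's lip and drawn clear (value of joint bolt_draw above 0.022 m), for 0.1 s.
At the end, for the whole second after the job is handed in: The collar is within 0.13 rad of its locked mark, the bolt is drawn at least 18 mm, and the hatch stands still, 0.20 to 0.44 rad open (about 45 to 95 mm at its free edge), held there by the gripper's fingers on the hatch or its bolt with more than 0.5 N (value of joint collar between 1.07 and 1.33 rad and value of joint bolt_draw above 0.018 m and value of joint hatch_swing between 0.2 and 0.44 rad and velocity of joint hatch_swing between -0.1 and 0.1 rad/s and contact force between the fingers and hatch above 0.5 N); the arm keeps its last pose, push and grip.
It fails at once if a bystander (board, reel, bottle, screwdriver, tin or tray) is moved more than 25 mm (distance of any of spare_board, solder_reel, flux_bottle, driver, paste_tin, parts_tray from where it was at the start of the episode above 0.025 m).
It fails at once if the flux bottle is tipped (angle between flux_bottle's own z axis and vertical above 0.5 rad).
It also fails if it takes over 48 s, if anything falls off the work surface, if the arm or the gripper's body presses on something with over 40 N, if the wrist force passes 120 N, or if a joint passes its speed limit or range.

## Working session

There is one attempt and no reset: what is moved stays moved. The work goes in short steps, Python scripts to look and compute and a tool call to move; the robot and the scene stay as the last step left them, time stands still between calls to the robot, and variables do not carry over. Pictures are saved under pics/ and viewed, at most 10 in all, crops included, and the job is handed in when it is done.

Besides the shell and the picture viewer there is one more tool, called after "Call:" by a JSON object that holds its "method" and its "body". arm_command: Moves the arm, as the interface text tells. Its arguments: {"type":"object","properties":{"series":{"type":"array","items":{"type":"object","properties":{"slide":{"type":"array","items":{"type":"number"}},"dr":{"type":"array","items":{"type":"number"}},"hand":{"type":"number"}}}},"grip_force":{"type":"number"}},"required":["series"]}

```bash
mkdir -p pics; ls; cat > h.py <<'E'
import numpy as np, cv2
from station import ctrl
def ray(p,uv):
    x=(uv[0]-p['cx'])/p['fx'];y=(uv[1]-p['cy'])/p['fy']
    rd=np.hypot(x,y);r=rd
    for _ in range(20): r=rd/(1+p['k1']*r*r)
    s=r/rd if rd>0 else 1
    T=np.array(p['camera_from_world']);R=T[:3,:3];o=-R.T@T[:3,3]
    d=R.T@np.array([x*s,y*s,1]);return o,d
def atz(p,uv,z):
    o,d=ray(p,uv);return o+d*(z-o[2])/d[2]
def proj(p,X):
    T=np.array(p['camera_from_world']);c=T[:3,:3]@np.asarray(X)+T[:3,3]
    x,y=c[:2]/c[2];k=1+p['k1']*(x*x+y*y)
    return np.array([p['cx']+p['fx']*x*k,p['cy']+p['fy']*y*k])
def tri(p1,u1,p2,u2):
    o1,d1=ray(p1,u1);o2,d2=ray(p2,u2)
    s=np.linalg.lstsq(np.stack([d1,-d2],1),o2-o1,rcond=None)[0]
    a=o1+d1*s[0];b=o2+d2*s[1];return (a+b)/2,np.linalg.norm(a-b)
def best(p,n):
    r=ctrl.place_of(p,n);return (r[0]['centre'],r[0]['conf']) if r else (None,0)
E
python3 - <<'E'
from h import *
np.set_printoptions(precision=4,suppress=True)
P={n:ctrl.camera(n) for n in('top','side')}
for n in P: cv2.imwrite(f'pics/{n}0.png',P[n]['pixels'][:,:,::-1])
Z=dict(fume_box=0,keeper=.135,collar_grip=.18,hatch=0,hatch_edge=.135,bolt=.158,bolt_knob=.208,flux_bottle=0,paste_tin=.135,parts_tray=0,spare_board=0,solder_reel=0,driver=0)
for k,z in Z.items():
    u,c=best(P['top'],k);v,c2=best(P['side'],k)
    print(k,u,round(c,2),v,round(c2,2),'top@z',atz(P['top'],u,z) if u is not None else '', 'side@z',atz(P['side'],v,z) if v is not None else '', tri(P['top'],u,P['side'],v) if u is not None and v is not None else '')
s=ctrl.sense();print(s['ee_pos'],s['tcp_rot'],s['wrist_force'],s['t'])
E
```

```text
pics
fume_box [340.5, 217.8] 0.78 [370.4, 277.7] 0.85 top@z [ 0.6484 -0.0416  0.    ] side@z [ 0.646  -0.0368  0.    ] (array([ 0.6452, -0.0409,  0.0063]), np.float64(0.0037739755873844173))
keeper [322.4, 256.8] 0.51 [311.8, 252.9] 0.83 top@z [0.5116 0.0121 0.135 ] side@z [0.5131 0.0025 0.135 ] (array([0.5154, 0.0116, 0.1226]), np.float64(0.004223765659463025))
collar_grip [291.4, 219.4] 0.82 [329.2, 198.0] 0.78 top@z [0.6067 0.0932 0.18  ] side@z [0.6054 0.0886 0.18  ] (array([0.6081, 0.0935, 0.1741]), np.float64(0.0001919429772677989))
hatch [405.4, 259.2] 0.74 [325.9, 267.1] 0.74 top@z [ 0.5211 -0.2315  0.    ] side@z [0.5698 0.0425 0.    ] (array([ 0.4607, -0.1812,  0.3382]), np.float64(0.026819430782404906))
hatch_edge [327.4, 257.9] 0.88 [311.8, 255.2] 0.81 top@z [ 0.5084 -0.0014  0.135 ] side@z [ 0.5101 -0.003   0.135 ] (array([ 0.5096, -0.0017,  0.1335]), np.float64(0.002083370929821273))
bolt [167.4, 229.2] 0.72 [329.1, 268.5] 0.84 top@z [0.5892 0.4347 0.158 ] side@z [ 0.5165 -0.0675  0.158 ] (array([ 0.9091,  0.7769, -1.0991]), np.float64(0.14790579552867578))
bolt_knob [3
[... 652 characters left out ...]
ay([0.6162, 0.474 , 0.0123]), np.float64(0.00885180212512445))
spare_board [467.2, 316.1] 0.88 [347.6, 471.1] 0.74 top@z [ 0.3507 -0.4078  0.    ] side@z [ 0.3696 -0.3961  0.    ] (array([ 0.3567, -0.4026,  0.0303]), np.float64(0.014763825976954607))
solder_reel [205.2, 273.2] 0.75 [241.1, 195.9] 0.88 top@z [0.4861 0.3621 0.    ] side@z [0.4898 0.3595 0.    ] (array([ 0.4884,  0.3621, -0.0024]), np.float64(0.004240122900667392))
driver [245.4, 310.3] 0.57 [220.5, 245.2] 0.59 top@z [0.3756 0.2407 0.    ] side@z [0.3757 0.2308 0.    ] (array([ 0.3774,  0.2426, -0.0141]), np.float64(0.0021689588986460967))
[ 0.1668 -0.654   0.2313] [-0.0001  0.9922  0.1246 -0.    ] [-0.3005 -0.5426  0.1829] 1.4
```

```bash
python3 - <<'E'
import cv2
a=cv2.imread('pics/top0.png')[140:300,250:450];b=cv2.imread('pics/side0.png')[130:370,220:540]
cv2.imwrite('pics/c1.png',cv2.resize(a,None,fx=3.75,fy=3.75,interpolation=cv2.INTER_CUBIC))
cv2.imwrite('pics/c2.png',cv2.resize(b,None,fx=2.5,fy=2.5,interpolation=cv2.INTER_CUBIC))
E
```

```text
(no output)
```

View pics/c1.png

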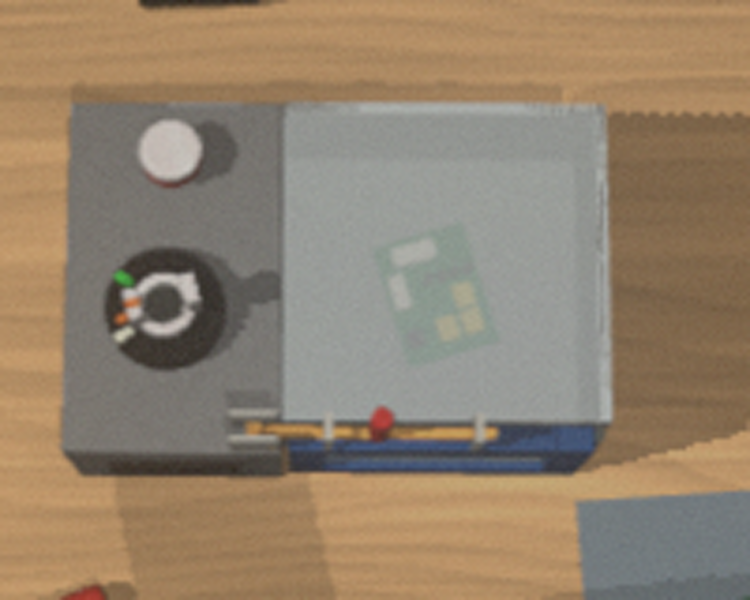

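View pics/c2.png

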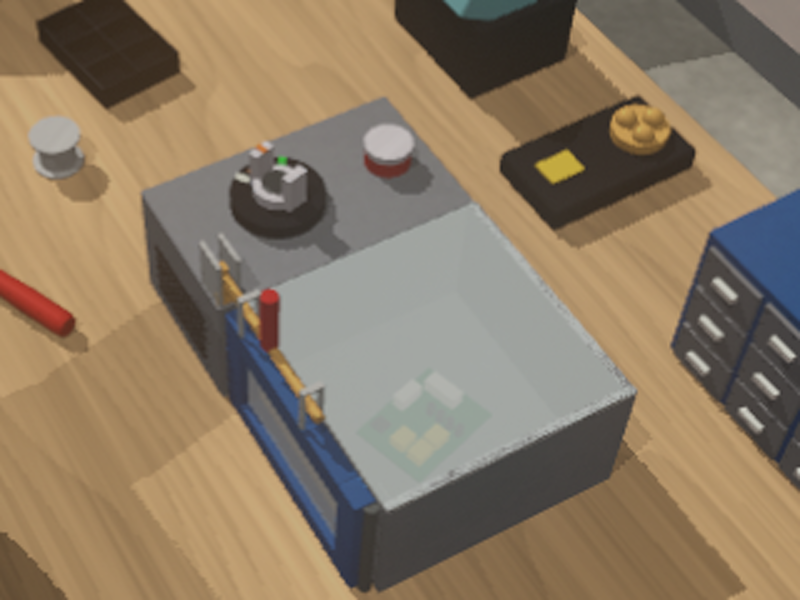

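```bash
python3 - <<'E'
from h import *
np.set_printoptions(precision=4,suppress=True)
p=ctrl.camera('top')
f=lambda c:(250+c[0]/3.75-.37,140+c[1]/3.75-.37)
C={k:atz(p,f(c),.135) for k,c in dict(rl=(72,103),rr=(605,105),fl=(65,452),mid=(283,103)).items()}
for k in C: print(k,C[k])
d=C['rl']-C['rr'];print('yaw',np.arctan2(-d[0],d[1]),np.linalg.norm(d)); d=C['rl']-C['fl'];print(np.arctan2(d[1],d[0]),np.linalg.norm(d))
s=p
img=p['pixels'].astype(int);r,g,b=img[...,0],img[...,1],img[...,2]
sub=np.zeros(r.shape,bool);sub[204:240,276:312]=1
org=sub&(r>170)&(r-g>50)&(r-b>70); grn=sub&(g-r>60)
al=sub&(r>150)&(abs(r-b)<30)
for n,m,z in(('orange',org,.19),('green',grn,.15),('alu',al,.19)):
    ys,xs=np.nonzero(m);print(n,len(xs),[(x,y) for x,y in zip(xs,ys)][:40] if n!='alu' else '',atz(p,(xs.mean(),ys.mean()),z))
big=cv2.resize(p['pixels'][200:240,272:312,::-1],None,fx=14,fy=14,interpolation=cv2.INTER_NEAREST);cv2.imwrite('pics/c3.png',big)
E
```

```text
rl [0.7672 0.1596 0.135 ]
rr [ 0.7602 -0.2381  0.135 ]
fl [0.5041 0.1629 0.135 ]
mid [0.7646 0.002  0.135 ]
yaw -0.017580658356735966 0.3977381153324837
-0.012419273757532427 0.26313290175536386
orange 8 [(np.int64(284), np.int64(220)), (np.int64(285), np.int64(220)), (np.int64(286), np.int64(220)), (np.int64(284), np.int64(221)), (np.int64(285), np.int64(221)), (np.int64(282), np.int64(224)), (np.int64(283), np.int64(224)), (np.int64(282), np.int64(225))] [0.5981 0.1124 0.19  ]
green 10 [(np.int64(282), np.int64(212)), (np.int64(281), np.int64(213)), (np.int64(282), np.int64(213)), (np.int64(283), np.int64(213)), (np.int64(281), np.int64(214)), (np.int64(282), np.int64(214)), (np.int64(283), np.int64(214)), (np.int64(284), np.int64(214)), (np.int64(283), np.int64(215)), (np.int64(284), np.int64(215))] [0.6294 0.1195 0.15  ]
alu 124  [0.6016 0.0884 0.19  ]
```

View pics/c3.png

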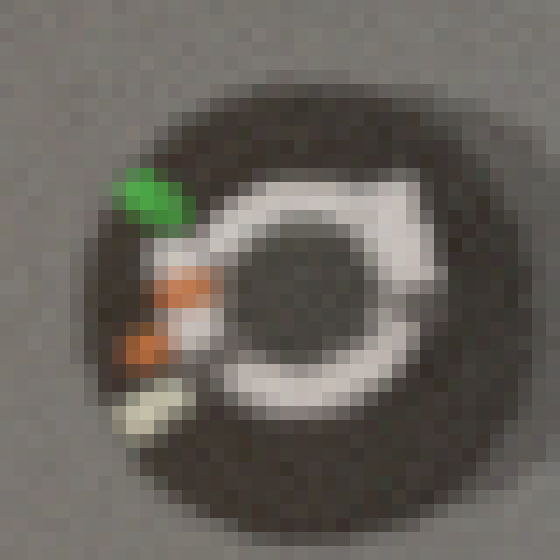

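```bash
cat >> h.py <<'E'
def box2w(q,X):
    c,s=np.cos(q[2]),np.sin(q[2]);X=np.asarray(X,float)
    return np.array([q[0]+c*X[0]-s*X[1],q[1]+s*X[0]+c*X[1],X[2]])
E
python3 - <<'E'
from h import *
from scipy.optimize import least_squares
np.set_printoptions(precision=4,suppress=True)
t=ctrl.camera('top');s=ctrl.camera('side')
ft=lambda x,y:(250+x/3.75-.37,140+y/3.75-.37)
fs=lambda x,y:(220+x/2.5-.3,130+y/2.5-.3)
O=[('T rl',t,ft(72,103),(.1325,.2,.135)),('T rr',t,ft(605,105),(.1325,-.2,.135)),('T fl',t,ft(65,452),(-.1325,.2,.135)),
('S rl',s,fs(387,98),(.1325,.2,.135)),('S rr',s,fs(632,390),(.1325,-.2,.135)),('S fl',s,fs(145,192),(-.1325,.2,.135)),
('T edge',t,best(t,'hatch_edge')[0],(-.12,.035,.135)),('S edge',s,best(s,'hatch_edge')[0],(-.12,.035,.135)),
('T knob',t,best(t,'bolt_knob')[0],(-.132,-.03,.208)),('S knob',s,best(s,'bolt_knob')[0],(-.132,-.03,.208)),
('T kn top',t,ft(381,416),(-.132,-.03,.224)),('S kn top',s,fs(269,295),(-.132,-.03,.224)),
('T keeper',t,best(t,'keeper')[0],(-.12,.04,.135)),('S keeper',s,best(s,'keeper')[0],(-.12,.04,.135))]
f=lambda q:np.concatenate([proj(p,box2w(q,X))-np.array(u) for _,p,u,X in O])
r=least_squares(f,[.63,-.038,-.015],loss='soft_l1');print(r.x)
for o,e in zip(O,f(r.x).reshape(-1,2)): print(o[0],np.round(o[2],1),e)
q=r.x
for p,n in((t,'t'),(s,'s')):
    T=np.array(p['camera_from_world']);print(n,-T[:3,:3].T@T[:3,3],p['fx'])
print('knob',box2w(q,(-.132,-.03,.208)))
# collar: flange circle in top
img=t['pixels'].astype(int)
for n,p in(('top',t),('side',s)):
    u=best(p,'collar_grip')[0];w=atz(p,u,.18);c,k=np.cos(q[2]),np.sin(q[2]);d=w[:2]-q[:2];print(n,u,w,'box',c*d[0]+k*d[1],-k*d[0]+c*d[1])
m=np.zeros((480,640),np.uint8);m[200:245,270:315]=(t['pixels'][200:245,270:315].sum(2)<260)
pts=cv2.findNonZero(m);h=cv2.convexHull(pts);(cx,cy),rad=cv2.minEnclosingCircle(h);print('flange',cx,cy,rad,atz(t,(cx,cy),.15))
sv=s['pixels']
cv2.imwrite('pics/c4.png',cv2.resize(sv[170:290,290:400,::-1],None,fx=5,fy=5,interpolation=cv2.INTER_NEAREST))
E
```

```text
[ 0.634  -0.0367 -0.019 ]
T rl [268.8 167.1] [-0.4073 -1.0403]
T rr [411.  167.6] [ 0.3471 -0.8448]
T fl [267.  260.2] [-1.0753 -0.4342]
S rl [374.5 168.9] [-0.9982 -1.4471]
S rr [472.5 285.7] [2.0273 0.3927]
S fl [277.7 206.5] [-2.603  -0.5401]
T edge [326.9 258.1] [-0.279  -2.4904]
S edge [312.6 256.3] [ 0.2619 -3.0646]
T knob [348.7 255.5] [2.8986 0.7308]
S knob [327.3 252.5] [-5.5796  2.8938]
T kn top [351.2 250.6] [0.6057 4.7554]
S kn top [327.3 247.7] [-5.6683  2.7318]
T keeper [323.7 258.7] [ 1.0786 -3.1029]
S keeper [310.9 253.2] [ 0.8971 -1.5572]
t [ 0.2908 -0.0059  1.6449] 562.3871877240334
s [ 0.1498 -0.7163  1.158 ] 601.124401971112
knob [ 0.5014 -0.0642  0.208 ]
top [291.3, 218.7] [0.6086 0.0934 0.18  ] box -0.027862396132744046 0.12960141680474838
side [330.0, 196.6] [0.6091 0.0915 0.18  ] box -0.027357466193480673 0.12766950414329983
flange 296.0 221.5 18.33721923828125 [0.6071 0.0827 0.15  ]
```

View pics/c4.png

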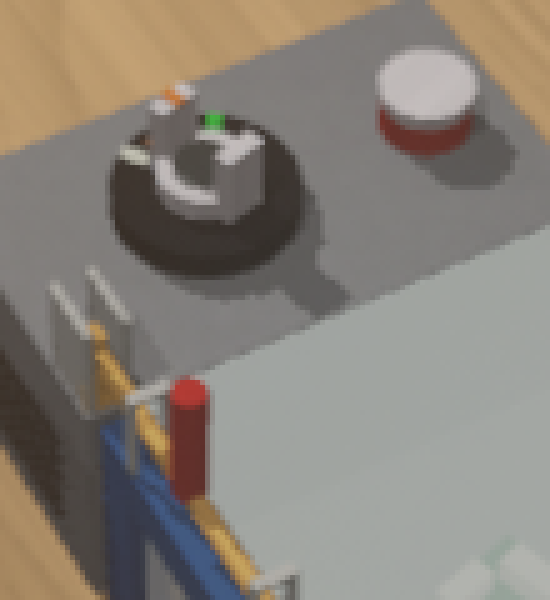

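```bash
cat >> h.py <<'E'
def redmask(p,box):
    i=p['pixels'].astype(int);m=(i[...,0]>90)&(i[...,0]-i[...,1]>60)&(i[...,0]-i[...,2]>60)
    z=np.zeros_like(m);x0,y0,x1,y1=box;z[y0:y1,x0:x1]=1;m&=z
    n,l,st,c=cv2.connectedComponentsWithStats(m.astype(np.uint8));k=1+st[1:,4].argmax();return c[k],st[k]
def cyl(p,x,y,z0,z1,r=.008):
    a=np.linspace(0,6.28,25);P=[proj(p,(x+r*np.cos(t),y+r*np.sin(t),z)) for z in(z0,z1) for t in a]
    h=cv2.convexHull(np.array(P,np.float32));M=cv2.moments(h);b=h[:,0];return np.array([M['m10']/M['m00'],M['m01']/M['m00']]),b.min(0),b.max(0)-b.min(0)
E
python3 - <<'E'
from h import *
from scipy.optimize import least_squares
np.set_printoptions(precision=4,suppress=True)
t=ctrl.camera('top');s=ctrl.camera('side')
A=[(t,)+redmask(t,(335,240,365,265)),(s,)+redmask(s,(315,235,345,280))]
for a in A: print(a[1],a[2])
for z0 in(.163,.170):
  f=lambda q:np.concatenate([cyl(p,q[0],q[1],z0,.224)[0]-c for p,c,_ in A])
  r=least_squares(f,[.51,-.065]);print(z0,r.x,r.fun,[cyl(p,*r.x,z0,.224)[1:] for p,_,_ in A])
E
```

```text
[351.2    251.6667] [349 249   6   7  30]
[327.1842 248.5526] [324 246   8   6  38]
0.163 [ 0.5194 -0.0541] [-3.7518 -1.5228 -0.0756  4.1307] [(array([344.0704, 245.3227], dtype=float32), array([6.8413, 9.6985], dtype=float32)), (array([323.0505, 240.4432], dtype=float32), array([ 7.9961, 24.6497], dtype=float32))]
0.17 [ 0.5185 -0.0551] [-3.3439 -1.3426 -0.2765  3.6303] [(array([344.499 , 245.6993], dtype=float32), array([6.7906, 9.2967], dtype=float32)), (array([322.8502, 240.9489], dtype=float32), array([ 8.0015, 22.6068], dtype=float32))]
```

The rows are not in the units I measure in: shifts go in shares of 600 mm and turns go in shares of 2 rad. I convert before sending: 0.59 m is 0.9833, 0.17 m is 0.2833.

Call:
{"method": "arm_command", "body": {"series": [{"slide": [0.0333,0.0667,0.05],"dr": [0,0,0],"hand": -1},{"slide": [0.0833,0.15,0.1],"dr": [0,0,0],"hand": -1},{"slide": [0.1333,0.2333,0.1],"dr": [0,0,0],"hand": -1},{"slide": [0.1833,0.3167,0.1],"dr": [0,0,0],"hand": -1},{"slide": [0.2333,0.4,0.1],"dr": [0,0,0],"hand": -1},{"slide": [0.2833,0.4833,0.1],"dr": [0,0,0],"hand": -1},{"slide": [0.3333,0.5667,0.1],"dr": [0,0,0],"hand": -1},{"slide": [0.3833,0.65,0.1],"dr": [0,0,0],"hand": -1},{"slide": [0.4333,0.7333,0.1],"dr": [0,0,0],"hand": -1},{"slide": [0.4833,0.8167,0.1],"dr": [0,0,0],"hand": -1},{"slide": [0.5333,0.9,0.1],"dr": [0,0,0],"hand": -1},{"slide": [0.5833,0.9833,0.1],"dr": [0,0,0],"hand": -1}]}}

```text
t: 3.55
ee_pos: [0.5175, -0.0622, 0.2916]
tcp_rot: [0.0, 0.992, 0.125, 0.0]
wrist_force: [0.5, -1.5, 0.0]
grip_width: 0.0852
grasp_force: 0.0
```

```bash
python3 - <<'E'
from h import *
np.set_printoptions(precision=4,suppress=True)
t=ctrl.camera('top');s=ctrl.camera('side')
for z in(.215,.224): print(atz(t,(351.2,251.2),z),atz(s,(327.2,248.5),z))
print(tri(t,(351.2,251.4),s,(327.2,248.5)))
print('flange/ring',atz(t,(293.5,220.6),.15),[atz(t,(272-.5+c[0]/14,200-.5+c[1]/14),.19) for c in((185,290),(405,230))])
# side ears tops: c4 coords
g=lambda c:(290-.4+c[0]/5,170-.4+c[1]/5)
print([atz(s,g(c),.19) for c in((175,97),(240,148))])
E
```

```text
[ 0.5135 -0.0631  0.215 ] [ 0.517  -0.0591  0.215 ]
[ 0.5121 -0.0627  0.224 ] [ 0.5135 -0.0654  0.224 ]
(array([ 0.5132, -0.0632,  0.2213]), np.float64(0.002539995494473939))
flange/ring [0.6097 0.0895 0.15  ] [array([0.6026, 0.1102, 0.19  ]), array([0.6136, 0.0685, 0.19  ])]
[array([0.6054, 0.1095, 0.19  ]), array([0.615 , 0.0681, 0.19  ])]
```

In the tool's units: 0.1517 m is 0.2528, -0.128 m is -0.2133.

Call:
{"method": "arm_command", "body": {"series": [{"slide": [0.05,0.0833,0],"dr": [0,0,0],"hand": -1},{"slide": [0.1,0.1667,-0.0333],"dr": [0,0,0],"hand": -1},{"slide": [0.1525,0.2528,-0.0833],"dr": [0,0,0],"hand": -1},{"slide": [0.1525,0.2528,-0.1333],"dr": [0,0,0],"hand": -1},{"slide": [0.1525,0.2528,-0.1833],"dr": [0,0,0],"hand": -1},{"slide": [0.1525,0.2528,-0.2133],"dr": [0,0,0],"hand": -1},{"slide": [0.1525,0.2528,-0.2133],"dr": [0,0,0],"hand": -1}]}}

```text
t: 4.53
ee_pos: [0.608, 0.0872, 0.1625]
tcp_rot: [-0.0, 0.992, 0.124, -0.001]
wrist_force: [-0.6, -0.4, 0.1]
grip_width: 0.0855
grasp_force: 0.0
```

```bash
python3 - <<'E'
from h import *
s=ctrl.camera('side')
cv2.imwrite('pics/d1.png',cv2.resize(s['pixels'][120:280,260:440,::-1],None,fx=3.5,fy=3.5,interpolation=cv2.INTER_CUBIC))
q=ctrl.sense();print(q['q'],q['ee_pos'],q['wrist_force'])
E
```

```text
[ 1.01056792e-01  1.12422965e-02  1.66075428e+00 -3.72728968e-05
  1.46933348e+00  1.42242783e+00] [0.60844192 0.08731733 0.16392002] [ 0.46521726  0.22081734 -0.81025515]
```

View pics/d1.png

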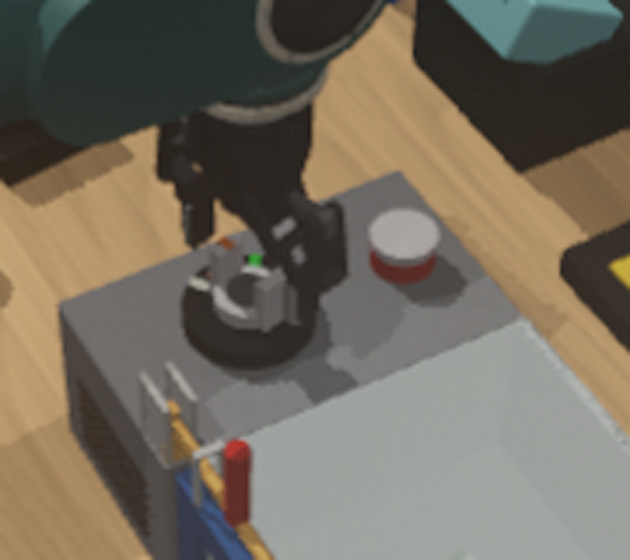

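Call:
{"method": "arm_command", "body": {"series": [{"slide": [0,0,0],"dr": [0,0,0],"hand": 0.3},{"slide": [0,0,0],"dr": [0,0,0],"hand": 1},{"slide": [0,0,0],"dr": [0,0,0],"hand": 1},{"slide": [0,0,0],"dr": [0,0,0],"hand": 1},{"slide": [0,0,0],"dr": [0,0,0],"hand": 1}], "grip_force": 40}}

```text
t: 5.2
ee_pos: [0.6085, 0.0888, 0.1651]
tcp_rot: [-0.001, 0.992, 0.125, 0.001]
wrist_force: [-4.1, 9.3, 8.7]
grip_width: 0.0512
grasp_force: 43.1
```

In the tool's units: -0.88 rad is -0.44.

Call:
{"method": "arm_command", "body": {"series": [{"slide": [0,0,0],"dr": [0,0,-0.065],"hand": 1},{"slide": [0,0,0],"dr": [0,0,-0.13],"hand": 1},{"slide": [0,0,0],"dr": [0,0,-0.195],"hand": 1},{"slide": [0,0,0],"dr": [0,0,-0.26],"hand": 1},{"slide": [0,0,0],"dr": [0,0,-0.325],"hand": 1},{"slide": [0,0,0],"dr": [0,0,-0.39],"hand": 1},{"slide": [0,0,0],"dr": [0,0,-0.44],"hand": 1},{"slide": [0,0,0],"dr": [0,0,-0.44],"hand": 1},{"slide": [0,0,0],"dr": [0,0,-0.44],"hand": 1},{"slide": [0,0,0],"dr": [0,0,-0.44],"hand": 1}]}}

```text
t: 6.45
ee_pos: [0.6085, 0.089, 0.1651]
tcp_rot: [-0.001, 0.951, -0.31, 0.0]
wrist_force: [-3.7, 11.0, 8.9]
grip_width: 0.0513
grasp_force: 43.1
```

In the tool's units: -0.153 m is -0.255, 0.12 m is 0.2, -0.88 rad is -0.44.

Call:
{"method": "arm_command", "body": {"series": [{"slide": [0,0,0],"dr": [0,0,-0.44],"hand": -1},{"slide": [0,0,0],"dr": [0,0,0],"hand": -1},{"slide": [0,0,0],"dr": [0,0,0],"hand": -1},{"slide": [0,0,0],"dr": [0,0,0],"hand": -1},{"slide": [0,0,0.0667],"dr": [0,0,0],"hand": -1},{"slide": [0,0,0.1333],"dr": [0,0,0],"hand": -1},{"slide": [-0.05,-0.0833,0.2],"dr": [0,0,0.085],"hand": -1},{"slide": [-0.1,-0.1667,0.2],"dr": [0,0,0.17],"hand": -1},{"slide": [-0.16,-0.255,0.1833],"dr": [0,0,0.25],"hand": -1},{"slide": [-0.16,-0.255,0.1667],"dr": [0,0,0.305],"hand": -1},{"slide": [-0.16,-0.255,0.1667],"dr": [0,0,0.305],"hand": -1}]}}

```text
t: 7.82
ee_pos: [0.5119, -0.0659, 0.2631]
tcp_rot: [-0.0, 1.0, -0.012, -0.0]
wrist_force: [-1.0, -0.4, 0.4]
grip_width: 0.0856
grasp_force: 0.0
```

One release row carried a leftover turn, so I'll check the collar angle.

```bash
python3 - <<'E'
from h import *
t=ctrl.camera('top');s=ctrl.camera('side')
print(best(t,'bolt_knob'),best(s,'bolt_knob'))
a=cv2.resize(t['pixels'][195:245,260:320,::-1],None,fx=6.6,fy=6.6,interpolation=cv2.INTER_NEAREST)
b=cv2.resize(s['pixels'][170:270,290:410,::-1],None,fx=3.3,fy=3.3,interpolation=cv2.INTER_NEAREST)
cv2.imwrite('pics/d2.png',np.hstack([a,b]));print(a.shape,b.shape)
E
```

```text
([348.7, 254.1], 0.69) ([333.0, 252.3], 0.75)
(330, 396, 3) (330, 396, 3)
```

View pics/d2.png

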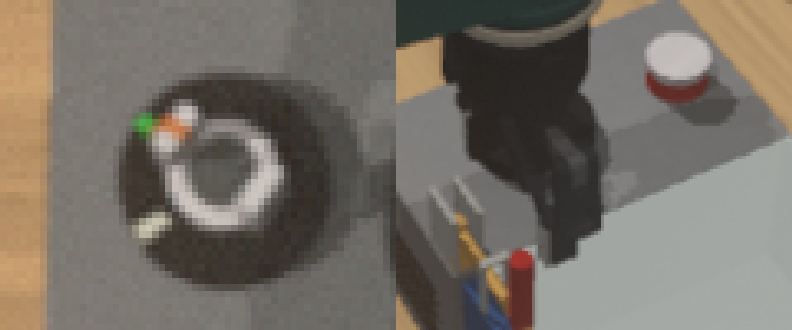

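```bash
python3 - <<'E'
from h import *
np.set_printoptions(precision=4,suppress=True)
t=ctrl.camera('top');i=t['pixels'].astype(int);r,g,b=i[...,0],i[...,1],i[...,2]
sub=np.zeros(r.shape,bool);sub[204:240,272:312]=1
def ang(w): d=w[:2]-np.array([.6093,.0893]);return np.arctan2(-d[0],d[1]),np.linalg.norm(d)
print(sorted(zip(*[x.tolist() for x in np.nonzero((sub&(r-g>30)&(r-b>50)).T)])))
w=np.clip((r-b-25)*sub*(r>g+15),0,None);n,l,st,c=cv2.connectedComponentsWithStats((w>0).astype(np.uint8))
for k in range(1,n):
    m=l==k
    if st[k,4]<3: continue
    ys,xs=np.nonzero(m);u=(np.average(xs,weights=w[m]),np.average(ys,weights=w[m]));print(u,st[k,4],ang(atz(t,u,.19)),ang(atz(t,u,.152)))
gm=sub&(g-r>40);ys,xs=np.nonzero(gm);print('green',xs.mean(),ys.mean(),ang(atz(t,(xs.mean(),ys.mean()),.15)))
print('start',ang(atz(t,(285,220.4),.19)),ang(atz(t,(282.4,224.3),.152)))
# ear model: brightness template, angle sweep on ear-top rectangles + ring
best_=[]
gray=i.mean(2)
for a in np.arange(-1.0,-.3,.02):
    v=[]
    for sgn in(1,-1):
        for rr in np.linspace(.018,.024,4):
            for tt in np.linspace(-.010,.010,7):
                d=np.array([-np.sin(a),np.cos(a)]);e=np.array([np.cos(a),np.sin(a)]);p=np.array([.6093,.0893])+sgn*rr*d+tt*e
                u=proj(t,(p[0],p[1],.19));v.append(cv2.getRectSubPix(gray.astype(np.float32),(1,1),(float(u[0]),float(u[1])))[0,0])
    best_.append((np.mean(v),a))
print([(round(float(m),1),round(float(a),2)) for m,a in best_])
E
```

```text
[(284, 212), (284, 213), (284, 214), (285, 212), (285, 213), (285, 214), (286, 213), (286, 214), (286, 215), (287, 213), (287, 214), (287, 215), (288, 214), (288, 215)]
(np.float64(285.68548387096774), np.float64(213.71370967741936)) 21 (np.float64(-0.5341076664471021), np.float64(0.021345705472602273)) (np.float64(-0.7395955482831883), np.float64(0.0288857449428769))
green 281.2857142857143 213.0 (np.float64(-0.582569910097032), np.float64(0.04014844067763473))
start (np.float64(0.34478353699827957), np.float64(0.021426977063341453)) (np.float64(0.3143987917561307), np.float64(0.031793583878688726))
[(141.4, -1.0), (142.8, -0.98), (144.2, -0.96), (145.6, -0.94), (146.9, -0.92), (148.3, -0.9), (149.7, -0.88), (151.2, -0.86), (152.8, -0.84), (154.4, -0.82), (156.1, -0.8), (157.6, -0.78), (159.0, -0.76), (160.3, -0.74), (161.6, -0.72), (162.8, -0.7), (163.9, -0.68), (164.8, -0.66), (165.3, -0.64), (165.7, -0.62), (166.0, -0.6), (166.1, -0.58), (165.8, -0.56), (165.3, -0.54), (164.5, -0.52), (163.6, -0.5), (162.5, -0.48), (161.2, -0.46), (159.8, -0.44), (158.5, -0.42), (156.9, -0.4), (155.4, -0.38), (153.8, -0.36), (152.3, -0.34), (150.8, -0.32)]
```

The collar reads about -0.6 rad, against a target of -0.62, so it is at the mark. Next is the knob.

In the tool's units: -0.069 m is -0.115, -0.03 m is -0.05.

Call:
{"method": "arm_command", "body": {"series": [{"slide": [0.0017,0.0033,-0.05],"dr": [0,0,0],"hand": -1},{"slide": [0.0017,0.0033,-0.0917],"dr": [0,0,0],"hand": -1},{"slide": [0.0017,0.0033,-0.115],"dr": [0,0,0],"hand": -1},{"slide": [0.0017,0.0033,-0.115],"dr": [0,0,0],"hand": 0.5},{"slide": [0.0017,0.0033,-0.115],"dr": [0,0,0],"hand": 1},{"slide": [0.0017,0.0033,-0.115],"dr": [0,0,0],"hand": 1},{"slide": [0.0017,0.0033,-0.115],"dr": [0,0,0],"hand": 1},{"slide": [0.0017,0.0033,-0.115],"dr": [0,0,0],"hand": 1}], "grip_force": 40}}

```text
t: 9.07
ee_pos: [0.5136, -0.064, 0.1951]
tcp_rot: [0.001, 1.0, -0.01, 0.001]
wrist_force: [-0.1, -5.5, 3.7]
grip_width: 0.0145
grasp_force: 39.0
```

In the tool's units: 0.0135 m is 0.0225, 0.01 m is 0.0167.

Call:
{"method": "arm_command", "body": {"series": [{"slide": [0,0,0.0083],"dr": [0,0,0],"hand": 1},{"slide": [0,0,0.0167],"dr": [0,0,0],"hand": 1},{"slide": [0,0,0.0225],"dr": [0,0,0],"hand": 1},{"slide": [0,0,0.0225],"dr": [0,0,0],"hand": 1}]}}

```text
t: 9.57
ee_pos: [0.5135, -0.064, 0.2083]
tcp_rot: [0.001, 1.0, -0.01, 0.0]
wrist_force: [0.4, -5.7, -2.1]
grip_width: 0.0146
grasp_force: 39.0
```

Call:
{"method": "arm_command", "body": {"series": [{"slide": [0,-0.0083,0],"dr": [0,0,0],"hand": 1},{"slide": [0,-0.02,0],"dr": [0,0,0],"hand": 1},{"slide": [-0.0008,-0.0333,0],"dr": [0,0,0],"hand": 1},{"slide": [-0.001,-0.045,0],"dr": [0,0,0],"hand": 1},{"slide": [-0.001,-0.0533,0],"dr": [0,0,0],"hand": 1},{"slide": [-0.001,-0.0533,0],"dr": [0,0,0],"hand": 1},{"slide": [-0.001,-0.0533,0],"dr": [0,0,0],"hand": 1}]}}

```text
t: 10.45
ee_pos: [0.5128, -0.0955, 0.2078]
tcp_rot: [0.0, 1.0, -0.01, 0.0]
wrist_force: [0.4, -0.9, -2.5]
grip_width: 0.0147
grasp_force: 39.1
```

```bash
python3 - <<'E'
from h import *
s=ctrl.camera('side')
cv2.imwrite('pics/d3.png',cv2.resize(s['pixels'][170:340,270:440,::-1],None,fx=3.4,fy=3.4,interpolation=cv2.INTER_CUBIC))
E
```

```text
(no output)
```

View pics/d3.png

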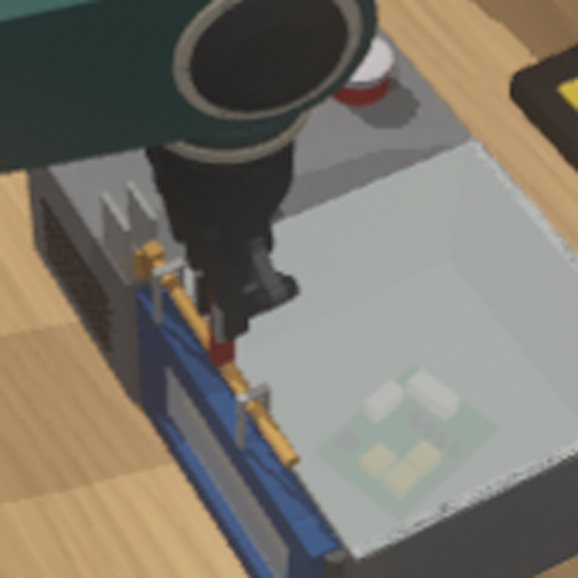

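In the tool's units: -0.0405 m is -0.0675, -0.0082 m is -0.0137, 0.32 rad is 0.16.

Call:
{"method": "arm_command", "body": {"series": [{"slide": [-0.0087,-0.0005,0],"dr": [0,0,0.02],"hand": 1},{"slide": [-0.0172,-0.0013,-0.0017],"dr": [0,0,0.04],"hand": 1},{"slide": [-0.0257,-0.0025,-0.0033],"dr": [0,0,0.06],"hand": 1},{"slide": [-0.0342,-0.004,-0.005],"dr": [0,0,0.08],"hand": 1},{"slide": [-0.0427,-0.006,-0.0067],"dr": [0,0,0.1],"hand": 1},{"slide": [-0.051,-0.0083,-0.0067],"dr": [0,0,0.12],"hand": 1},{"slide": [-0.0593,-0.0108,-0.0067],"dr": [0,0,0.14],"hand": 1},{"slide": [-0.0675,-0.0137,-0.0067],"dr": [0,0,0.16],"hand": 1},{"slide": [-0.0675,-0.0137,-0.0067],"dr": [0,0,0.16],"hand": 1},{"slide": [-0.0675,-0.0137,-0.0067],"dr": [0,0,0.16],"hand": 1},{"slide": [-0.0675,-0.0137,-0.0067],"dr": [0,0,0.16],"hand": 1}]}}

```text
t: 11.88
ee_pos: [0.4724, -0.1034, 0.2038]
tcp_rot: [-0.0, 0.989, 0.149, -0.0]
wrist_force: [0.3, 1.7, -0.2]
grip_width: 0.0149
grasp_force: 39.2
```

```bash
python3 - <<'E'
from h import *
s=ctrl.camera('side');t=ctrl.camera('top')
for p in(s,t):
    u,c=best(p,'hatch_edge');print(u,c,atz(p,u,.135) if u is not None else '')
q=ctrl.sense();print(q['wrist_force'],q['grasp_force'],np.abs(q['joint_vel']).max())
a=cv2.resize(s['pixels'][170:340,250:420,::-1],(400,400));b=cv2.resize(t['pixels'][180:300,280:400,::-1],(400,400))
cv2.imwrite('pics/d4.png',np.hstack([a,b]))
E
```

```text
None 0 
[333.0, 283.6] 0.73 [ 0.43828982 -0.01571402  0.135     ]
[ 1.28868478  2.50739721 -0.72763683] 39.16717171669006 0.002548803932142547
```

View pics/d4.png

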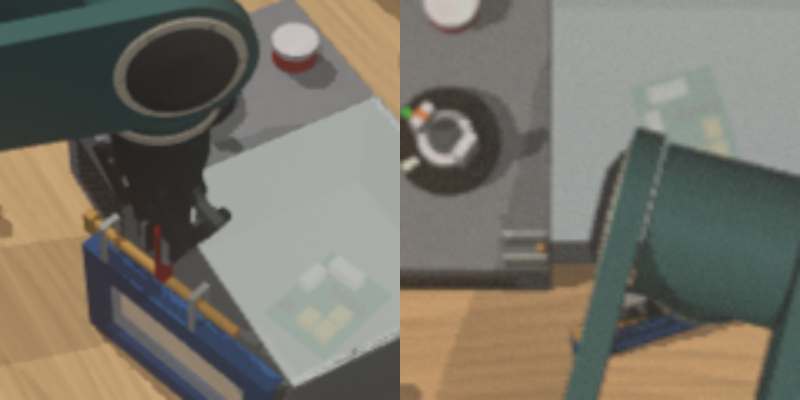

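The hatch edge has moved about 71 mm, which is roughly 0.32 rad. The gripper still holds the knob, and the collar pointer is at the green mark.

```bash
python3 -c "
from station import ctrl
print(ctrl.hand_in())"
```

```text
the job is handed in; nothing more can be done
None
```

I handed the job in with the collar at its green mark (about 1.2 rad), the bolt drawn about 30 mm, and the hatch held about 7 cm ajar (roughly 0.32 rad) by the gripper on the knob; hand-in returned no verdict.

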